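Set the datum parallel and hold the probe centred in the guide bush

ROBOT

A 7-joint arm with a two-finger parallel gripper is mounted at the origin on the work surface; the furniture and walls round the work are solid. World frame = base frame: x ahead of the robot, y to its left, z up, the work surface at z = 0. Lengths are in mm, angles in rad, forces in N, time in s.
With the tool pointing down it reaches from about 400 to 850 mm from the base axis. Payload 10.4 kg.
Tool frame: the origin (TCP) lies at the very end of the fingers, on their centre line; the grasp point (between the pads) lies 19 mm behind it (manip.pinch_z is the z of the grasp point in the tool frame, in mm); z points along the fingers, y is the line along which they close (so a half turn about z gives the same grasp; the last joint's range is limited). The gripper opens to 87 mm and grips with 3 to 60 N. Pads are 19 mm wide; open, the fingers measure 117 mm over their backs; the gripper's body (75 mm by 190 mm) begins 51 mm behind the grasp point.
Start: joints at [-1.149, 0.332, -0.065, 1.46, 0.022, 1.35, -0.088], TCP at [268.914, 564.214, 222.576] pointing down, gripper open.
Joint ranges: [-2.6, 2.6], [-0.5, 2.12], [-1.47, 1.34], [0.16, 2.42], [-1.27, 4.41], [0.06, 2.06], [-2.6, 2.6]. Speed limits (rad/s): [2.22, 2.22, 2.79, 2.79, 3.14, 3.14, 3.14].

INTERFACE

Orientations are given as a unit quaternion [w, x, y, z].
In Python, from rig import manip gives the robot as it stands.
- The arm moves only by the tool move_arm, never from a script. Its argument "increments" is one flat list of numbers, 5 for each row, row after row: the closure in counts, from 0 (fully open) to 255 (shut), then the shift along the tool's x, y, z in m, then the turn about the tool's z in rad. A call has 1 to 8 rows; each row shifts and turns the commanded pose from where the row before left it, along the tool's axes as they then stand; what a row does not reach is not made up. A row lasts 1/8 s, in which the tool goes at most 62.5 mm and 10.7 degrees, less where a joint would pass 70% of its speed; a pose out of reach is approached as far as the arm can. A call is refused whole if a number of a shift passes 0.0625 or a number of a turn 0.188, either way. A call with a gripper value outside its range is refused whole. The fingers move at their own pace and stop on an object; the grip force is fixed at half the most. Time passes only in rows, so rows that do not move let the fingers close. It gives the time, the measured TCP pose, the force, the opening and the grip force at its end, in the units of the state.
- manip.get_obs(): the state, without advancing time (a new reading comes with each control period).
- manip.camera(name): name is "scene" or "top"; returns (picture, depth): 400x640x3 uint8, blue, green, red; 400x640 float32, mm along the optical axis (not along the pixel's ray), 0 where there is no reading.
- manip.camera_info(name): a dict with "intrinsics" (3x3 intrinsics, pixels), "T" (4x4, takes a point from camera to world coordinates). Camera axes: x right, y down, z forward; pixel columns grow to the right and rows downward; lengths in mm; the calibration is good to about 2 mm. A picture is of the moment at which its call begins. camera_info takes no time and is no camera call.
- manip.finish_job(): hands the job in; it is judged then, once.
The state is a dict: "clock": time; "q": joint angles; "joint_velocities": joint speeds; "joint_torque": joint torques, N m; "tcp_pos": TCP position; "orientation": TCP orientation; "wrist_force": force on the tool from outside, world axes, zero at the start; "moment": the same for the moment, N m; "opening": finger opening in mm; "finger_force": force on a finger pad.
Only numpy, scipy, OpenCV 4.12 (cv2) and the standard library are available. Lean on these libraries where they do the work, as an engineer would, in place of code of your own. Each camera call takes 0.05 s, during which the arm holds its last target. There are 200 camera calls.

TASK

Set up the depth check: slide the ground parallel, standing on its edge, along the bench into the slot of the guide stand, fully home against the stop, and let go of it. Then take the probe out of its rest and lower its stem through the guide bush, upright, without touching the bush or the parallel. Finish while still holding the probe there, still and centred in the bore, its tip out below the bush and about half-way down to the parallel; leave the other things on the bench alone.

Things in the scene. Friction and masses are not known exactly. Their poses are not given: they have to be found in the camera images.
- guide_stand: Fixed guide stand, 62 x 70 mm, 70 mm tall. Origin on the bench straight under the bore; x points along the slot from mouth to stop, z up. Two dark rails 20 mm tall form the slot; four pillars carry an aluminium plate (62 x 70 mm, 50 to 62 mm above the bench) with a steel guide bush. With the parallel home its middle lies at x = -55 mm and 100 mm of it stick out.
- bore (a point): Middle of the guide bush's vertical bore, 60 mm above the bench. Bore diameter 22 mm, outside 31 mm; the bush reaches from 50 to 70 mm above the bench.
- slot_stop (a point): Middle of the stop face at the closed end of the slot, 20 mm beyond the bore axis, 12 mm above the bench. The slot is 14 mm wide, open above, floored by the bench.
- slot_mouth (a point): Centre line of the slot at its flared mouth, 28 mm in front of the bore axis, 12 mm above the bench. The slot is 24 mm wide here and 30 mm at the flare's tips, 7 mm further out; it narrows to 14 mm 10 mm further in.
- parallel_centre (a point): Centre of the loose ground parallel: a plain grey steel bar 150 mm long (y axis), 10 mm thick (x), 24 mm tall (z), 0.18 kg, standing on its narrow edge on the bench. Either end may go in first. Take it across the 10 mm, some 25 mm behind the middle, so that the gripper stays clear of the stand.
- probe_handle (a point): Middle of the handle of the loose probe: a steel stem 10 mm in diameter and 75 mm long under a round dark handle 24 mm in diameter and 50 mm tall; 0.15 kg, z up along its axis. This point is 100 mm above the stem's tip, 25 mm above the handle's flat shoulder. At the start it is upright in its rest, 105 mm above the bench.
- probe_tip (a point): Lower end of the probe's stem, on its axis, 100 mm below the middle of the handle.
- probe_rest: Fixed upright aluminium block 50 x 50 mm, 80 mm tall, origin at the middle of its foot; a vertical through hole 18 mm in diameter takes the stem, and the probe's shoulder sits on its top. Lift the probe straight up by more than 75 mm to clear it.
- parallel: The parallel itself, origin at the middle of its underside; axes as for parallel_centre.
- probe: The probe itself, origin at the tip of its stem, z up along its axis.
- block: Bystander: hardened steel block with holes, 51 x 76 x 25 mm, origin at the middle of its underside. Leave alone.
- deburr: Bystander: deburring tool with a coloured barrel, 17 x 137 x 17 mm, lying down, origin under its middle. Leave alone.
- case: Bystander: closed flat drill case, 102 x 150 x 39 mm, origin at the middle of its underside. Leave alone.
There are look-alikes about, which are no part of the job. What is shaped like the guide_stand but purple or red is not meant.

How it is judged:
By the outcome, as a careful person would: the job done as asked, in the order asked, and still so for the second after the job is handed in, while the arm keeps its last pose, push and grip.
It also fails if it takes over 72 s, if anything falls off the work surface, if the arm or the gripper's body presses on something with over 40 N, if the wrist force passes 120 N, or if a joint passes its speed limit or range.

## Working session

There is one attempt and no reset: what is moved stays moved. The work goes in short steps, Python scripts to look and compute and a tool call to move; the robot and the scene stay as the last step left them, time stands still between calls to the robot, and variables do not carry over. Pictures are saved under pics/ and viewed, at most 10 in all, crops included, and the job is handed in when it is done.

Besides the shell and the picture viewer there is one more tool, called after "Call:" as name(argument=value, ...), one argument or row to a line, values as JSON. move_arm: Moves the arm, as the interface text tells. Its arguments: {"type":"object","properties":{"increments":{"type":"array","items":{"type":"number"}}},"required":["increments"]}

```bash
mkdir -p pics; ls
cat > h.py <<'E'
import numpy as np, cv2
from rig import manip
def shot(n):
    im,d=manip.camera(n); i=manip.camera_info(n); return im,d,np.array(i["intrinsics"]),np.array(i["T"])
def cloud(d,K,T):
    v,u=np.mgrid[:d.shape[0],:d.shape[1]]
    p=np.stack([(u-K[0,2])/K[0,0]*d,(v-K[1,2])/K[1,1]*d,d],-1)
    return p@T[:3,:3].T+T[:3,3]
def ray(u,v,z,K,T):
    r=T[:3,:3]@np.array([(u-K[0,2])/K[0,0],(v-K[1,2])/K[1,1],1]); o=T[:3,3]
    return o+r*(z-o[2])/r[2]
E
python3 - <<'E'
from h import *
for n in("top","scene"):
    im,d,K,T=shot(n); cv2.imwrite(f"pics/{n}0.png",im); np.savez(f"{n}0.npz",im=im,d=d,K=K,T=T); print(n,K.round(1).tolist(),T.round(3).tolist(),(d==0).mean())
print(manip.get_obs())
E
```

```text
pics
top [[412.5, 0.0, 317.6], [0.0, 412.5, 192.9], [0.0, 0.0, 1.0]] [[-0.033, -0.975, 0.219, 291.792], [-0.999, 0.031, -0.012, 362.451], [0.004, -0.219, -0.976, 923.992], [0.0, 0.0, 0.0, 1.0]] 0.0039140625
scene [[419.3, 0.0, 331.4], [0.0, 419.3, 204.5], [0.0, 0.0, 1.0]] [[-0.876, -0.329, 0.354, 158.525], [-0.482, 0.571, -0.664, 944.3], [0.016, -0.752, -0.659, 679.147], [0.0, 0.0, 0.0, 1.0]] 0.00415625
{'clock': 0.1, 'q': array([-1.1486189 ,  0.33283498, -0.06469899,  1.46084533,  0.02161567,
        1.34990543, -0.08848161]), 'joint_velocities': array([-2.10263723e-03, -3.03234993e-03, -7.56225309e-04, -1.38677393e-03,
        1.96371542e-03, -1.44287916e-03,  8.00379565e-05]), 'joint_torque': array([ 3.07626608e-03, -6.24542212e+01,  2.54861108e-02, -3.90717781e+01,
       -6.14733389e-02,  3.66644806e-02,  7.40975725e-05]), 'tcp_pos': array([268.77093254, 563.87651977, 221.82280861]), 'orientation': array([-1.06992433e-04,  2.20540661e-01,  9.75377566e-01, -6.39667458e-04]), 'wrist_force': array([0.71196457, 0.08428078, 0.08966367]), 'moment': array([-0.00550494, -0.00082495,  0.04518983]), 'finger_force': 0.0, 'opening': 87.17232512266823}
```

View pics/top0.png

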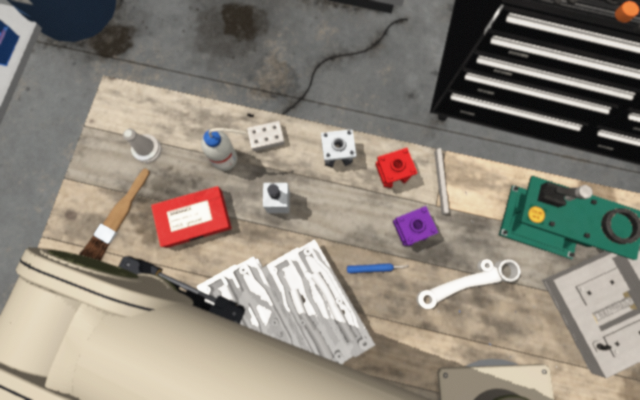

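View pics/scene0.png

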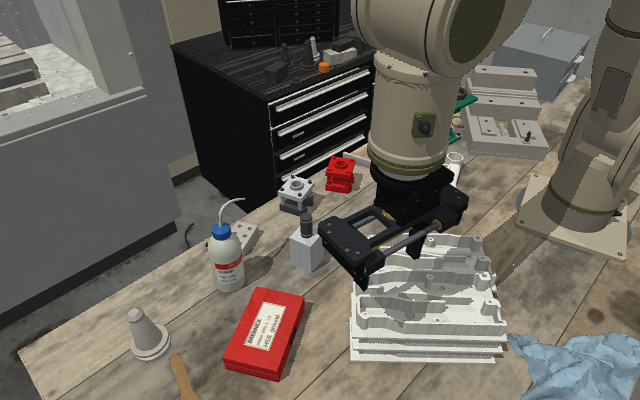

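In the top view, the guide-stand shapes are aluminium at (338,147), red at (396,167) and purple at (416,227). The aluminium one is meant, because red and purple are ruled out. The bar at (443,181) is the parallel, and the probe is in its rest at (275,195). I'll confirm with a crop and measure.

Run:
```python
from h import *
z=np.load("top0.npz"); im,d,K,T=[z[k] for k in("im","d","K","T")]
c=im[110:250,250:470]; 
a=cv2.resize(c[:70,50:130],None,fx=7,fy=7,interpolation=cv2.INTER_CUBIC)[:, :]
s=np.load("scene0.npz"); b=cv2.resize(s["im"][165:275,270:360],None,fx=4.4,fy=4.45,interpolation=cv2.INTER_CUBIC)
b=b[:490,:240*1]
b=cv2.resize(s["im"][170:220,265:325],(240,200),interpolation=cv2.INTER_CUBIC); e=cv2.resize(s["im"][140:280,270:345],(240,290)) 
right=np.vstack([b,cv2.resize(e,(240,290))])
cv2.imwrite("pics/crop1.png",np.hstack([a,right]))
P=cloud(d,K,T)
def rep(n,u0,u1,v0,v1,zl,zh):
    Q=P[v0:v1,u0:u1]; m=(Q[...,2]>zl)&(Q[...,2]<zh); vv,uu=np.nonzero(m); q=Q[m]
    r=cv2.minAreaRect(q[:,:2].astype(np.float32)); print(n,m.sum(),q.mean(0).round(1),"rect",np.round(r[0],1),np.round(r[1],1),round(r[2],1),"zmed",np.median(q[:,2]).round(1))
rep("plate",315,362,120,172,54,80)
rep("parallel",432,455,140,220,14,40)
rep("restblock",258,295,175,220,70,95)
rep("handle",258,295,170,220,110,160)
print("bench",np.median(P[180:200,300:330,2]),np.median(P[160:210,425:433,2]))
h=P[...,2]
print(h[140:222:8,430:455].round(0).astype(int))
```

```text
plate 844 [593.  304.   63.5] rect [594.6 303.9] [63.3 70.2] 5.0 zmed 63.1
parallel 369 [514.7  71.2  23.4] rect [516.2  70.2] [149.8  11.4] 0.7 zmed 24.4
restblock 427 [477.7 441.1  80.6] rect [481.3 442.3] [50.2 49.7] 88.5 zmed 80.6
handle 133 [480.  441.5 128.7] rect [481.1 442.3] [23.3 22.8] 67.0 zmed 130.3
bench 0.7079803662563222 0.9156516241129111
[[-900 -899 -897 -900 -904 -897 -891 -906 -905 -908 -906 -904 -901 -895
  -895 -900 -900 -902 -906 -898 -900 -909 -897 -900 -899]
 [   2    1    2    3    3    0   -4   23   26   27   26 -901 -897 -901
  -890 -896 -897 -905 -895 -902 -892 -897 -900 -901 -905]
 [   1    2    3    1   -1    5   14   22   27   26   24   26    0    2
    -6    2    1    1   -3    0    1   -1   -2    3   -1]
 [  -3    1   -3  924    0    0    7   16   23   27   23   25   25   -3
     1    0    0    2    1    1    3   -1    1    5    0]
 [  -2    1    2    4    2   -1    2    6   16   23   27   26   25   23
     0    1    2    0    1    0    0    1    0    0    0]
 [   1   -1    2   -3    0    0    1    3    7   17   23   22   25   27
    25    2    1   -2    1   -2    2    0   -1   -1    2]
 [   3    2    0    2    1    0    4    0    2    9   14   26   24   25
    25   23    1    3    1    2    2    0    0    2    3]
 [   1    1    1    1    1    3    0   -2    4    2    9   19   24   25
    23   26   24    3   -1    1   -2    1    2    5   -2]
 [  -6   -6    1   -2   -2   -1    0    1    1    2    3    9   18   25
    28   26   24   25    1    0    0    1    2    0   -3]
 [   1   -2    3    0    1    0   -3    0    2    0    2    2   10   14
    25   24   23   24    0    3    0    1    0  924    0]
 [  62   64   64    1    2   -2    0    2    2    0   -1    2   -2   -1
     0    3   -1    1   -2    2    2    3   -2    0    0]]
```

View pics/crop1.png

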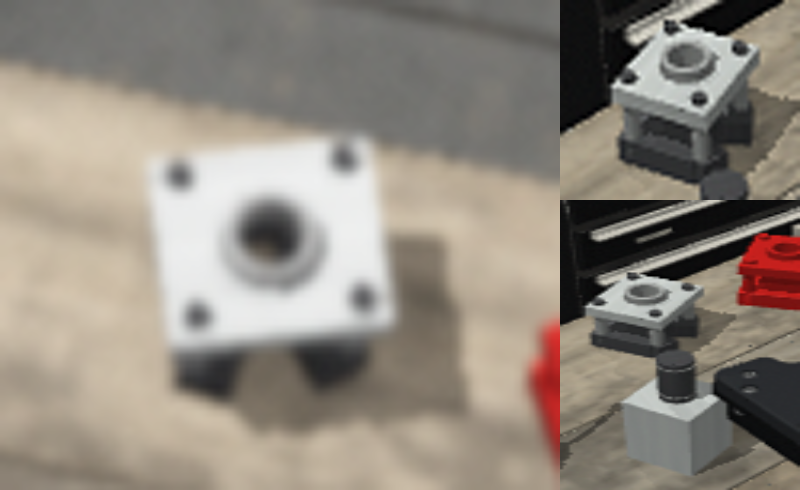

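The crop shows the aluminium stand with its bush at top-view pixel (339,144). The dark flared rails open toward the image bottom, i.e. world −x toward the robot. Now I'll refine the numbers and get the positions of the obstacles around the parallel.

```bash
cat >> h.py <<'E'
def rep(n,P,xy,zl,zh,verb=1):
    x0,x1,y0,y1=xy; m=(P[...,0]>x0)&(P[...,0]<x1)&(P[...,1]>y0)&(P[...,1]<y1)&(P[...,2]>zl)&(P[...,2]<zh)
    m=cv2.morphologyEx(m.astype(np.uint8),cv2.MORPH_OPEN,np.ones((2,2),np.uint8))>0
    q=P[m]
    if len(q)<10: print(n,len(q)); return q
    r=cv2.minAreaRect(q[:,:2].astype(np.float32)); print(n,len(q),"mean",q.mean(0).round(1),"rect",np.round(r[0],1),np.round(r[1],1),round(r[2],1),"min",q.min(0).round(),"max",q.max(0).round()); return q
E
python3 - <<'E'
from h import *
z=np.load("top0.npz"); P=cloud(z["d"],z["K"],z["T"])
s=np.load("scene0.npz"); S=cloud(s["d"],s["K"],s["T"])
for n,C in(("top",P),("scene",S)):
    print(n)
    rep("plate",C,(540,650,240,360),57,80)
    rep("bush",C,(540,650,240,360),67.5,80)
    rep("restblk",C,(430,530,390,490),74,88)
    rep("handle",C,(430,530,390,490),122,140)
    q=rep("par",C,(420,610,40,110),21,30)
    if len(q)>20:
        # axis through mean by PCA
        e=np.linalg.eigh(np.cov(q[:,:2].T))[1][:,1]; print("par yaw",np.degrees(np.arctan(e[1]/e[0])))
    rep("red",C,(500,640,110,220),5,90); rep("purple",C,(400,505,85,200),5,90)
    rep("redtop",C,(500,640,110,220),66,90); rep("purpletop",C,(400,505,85,200),66,90)
# plate edges by white mask & ray at z=62
im=z["im"];m=np.zeros(im.shape[:2],np.uint8)
m[115:175,310:365]=(im[115:175,310:365].min(2)>185)*255
c=max(cv2.findContours(m,0,2)[0],key=cv2.contourArea).reshape(-1,2)
w=np.array([ray(u,v,62,z["K"],z["T"])[:2] for u,v in c],np.float32); print("white",cv2.minAreaRect(w),cv2.contourArea(c))
E
```

```text
top
plate 826 mean [591.2 301.8  62.8] rect [469.5 308.1] [ 82.1 362.5] 85.7 min [292. 258.  -4.] max [648. 362. 924.]
bush 74 mean [595.6 303.8  65.3] rect [602.  306.1] [47.4 31.1] 27.3 min [579. 288.   2.] max [618. 330.  73.]
restblk 403 mean [473.8 439.1  84.4] rect [396.  419.9] [230.4  59.8] 14.3 min [292. 362.  62.] max [504. 466. 924.]
handle 121 mean [477.8 439.5 133.4] rect [391.4 409.4] [219.1  23. ] 19.3 min [292. 362.  80.] max [498. 451. 924.]
par 292 mean [511.8  69.   26.4] rect [406.6 171.3] [112.6 431.4] 45.6 min [292.  53.  -8.] max [596. 362. 924.]
par yaw -13.665969086375677
red 1098 mean [538.5 178.1  54.9] rect [457.1 259.7] [ 86.9 379.5] 45.2 min [292. 119.  -3.] max [601. 362. 924.]
purple 712 mean [417.7 147.4  59. ] rect [376.1 233.5] [ 55.5 303. ] 22.8 min [292.  87.  -3.] max [456. 362. 924.]
redtop 127 mean [540.8 175.2  71.6] rect [443.4 268.4] [ 71.7 349.5] 46.6 min [292. 142.   5.] max [575. 362. 924.]
purpletop 95 mean [416.9 144.   63.4] rect [415.8 145.7] [38.4 60.4] 19.4 min [398. 123.   5.] max [443. 179.  75.]
scene
plate 544 mean [585.3 314.4 
[... 228 characters left out ...]
 82.4] rect [426.  541.3] [ 61.7 253.7] 29.9 min [336. 421.  67.] max [504. 636. 325.]
handle 108 mean [477.6 445.8 125.8] rect [359.8 637.3] [ 21.2 733.9] 31.6 min [159. 319.  -1.] max [543. 944. 679.]
par 77 mean [537.3  87.9  32.7] rect [414.6 309. ] [ 69.1 575. ] 29.3 min [304.  69.  18.] max [585. 577. 402.]
par yaw -63.03869302507177
red 858 mean [532.  195.4  46. ] rect [385.1 523.1] [ 67.9 954.1] 24.2 min [159.  74.  -3.] max [576. 944. 679.]
purple 0
redtop 47 mean [529.  197.   79.3] rect [360.2 554.1] [ 39.4 877.7] 24.8 min [159. 147.  60.] max [554. 944. 679.]
purpletop 0
white ((595.3043823242188, 304.031982421875), (63.5866584777832, 73.46170806884766), 4.803012847900391) 758.5
```

```bash
sed -i '/morphologyEx/s/.*/    m\&=P[...,2]<400/' h.py
python3 - <<'E'
from h import *
z=np.load("top0.npz"); P=cloud(z["d"],z["K"],z["T"])
s=np.load("scene0.npz"); S=cloud(s["d"],s["K"],s["T"])
for n,C in(("top",P),("scene",S)):
    print(n)
    rep("plate",C,(540,650,240,360),57,80)
    rep("bush",C,(575,615,284,325),67.5,80)
    rep("restblk",C,(430,530,390,490),74,88)
    rep("handle",C,(430,530,390,490),122,140)
    q=rep("par",C,(420,610,40,110),21,30)
    e=np.linalg.eigh(np.cov(q[:,:2].T))[1][:,1]; print("par yaw",np.degrees(np.arctan(e[1]/e[0])))
    rep("red",C,(500,640,110,220),50,90); rep("purple",C,(370,505,85,200),50,90)
    rep("redbase",C,(500,640,110,220),8,25); rep("purplebase",C,(370,505,85,200),8,25)
    rep("stuff",C,(440,620,-40,60),12,200)
im=z["im"]
hsv=cv2.cvtColor(im,cv2.COLOR_BGR2HSV); m=((im.min(2)>130)&(hsv[...,1]<60)).astype(np.uint8); m[:, :432]=0; m[:,455:]=0; m[:143]=0;m[219:]=0
vv,uu=np.nonzero(m); w=np.array([ray(u,v,24,z["K"],z["T"])[:2] for u,v in zip(uu,vv)],np.float32)
print(len(w),cv2.minAreaRect(w)); w=w[np.abs(w[:,1]-70)<20]; e=np.polyfit(w[:,0],w[:,1],1);print(np.degrees(np.arctan(e[0])),np.polyval(e,516))
E
```

```text
top
plate 826 mean [593.3 304.1  63.7] rect [594.6 303.9] [63.3 70.2] 5.0 min [561. 267.  58.] max [629. 341.  74.]
bush 72 mean [594.2 303.9  70.3] rect [594.2 303.8] [27.5 28.3] 12.1 min [580. 289.  68.] max [608. 317.  74.]
restblk 409 mean [477.3 441.7  80.6] rect [481.3 443. ] [48.9 49.7] 89.1 min [456. 418.  74.] max [506. 467.  87.]
handle 121 mean [480.7 441.9 130.1] rect [481.3 442. ] [22.2 23.7] 88.9 min [469. 431. 124.] max [493. 453. 133.]
par 297 mean [514.7  70.5  24.8] rect [516.2  70. ] [149.8  10.9] 0.7 min [441.  64.  21.] max [591.  76.  29.]
par yaw 0.8710641171440574
red 893 mean [542.3 179.   63.3] rect [543.5 178. ] [62.5 70.3] 16.2 min [504. 137.  50.] max [582. 220.  74.]
purple 942 mean [409.8 147.6  63.5] rect [410.5 146.5] [61.9 70.8] 19.8 min [371. 104.  50.] max [450. 189.  75.]
redbase 182 mean [535.2 185.5  18.5] rect [542.3 178.4] [64.7 63.9] 15.4 min [507. 141.   8.] max [565. 217.  25.]
purplebase 147 mean [405.2 157.4  19. ] rect [407.3 152.1] [65.2 52.1] 19.7 min [374. 117.   9.] max [430. 186.  25.]
stuff 0
scene
plate 546 mean [590.8 310.1  63.1
[... 247 characters left out ...]
52.5 50.7] 87.1 min [454. 418.  74.] max [506. 470.  88.]
handle 109 mean [479.2 446.9 128.9] rect [480.5 445.4] [22.1 22.8] 50.0 min [468. 434. 122.] max [491. 457. 132.]
par 79 mean [546.3  73.3  23.9] rect [547.2  74.4] [84.  17.5] 1.1 min [505.  65.  21.] max [589.  83.  26.]
par yaw 0.1687692403917813
red 504 mean [538.9 186.   62. ] rect [542.5 179.3] [62.  77.1] 16.5 min [503. 137.  50.] max [580. 219.  71.]
purple 0
redbase 267 mean [535.6 195.2  16.9] rect [540.6 182.3] [64.6 64. ] 15.0 min [505. 145.   8.] max [567. 219.  25.]
purplebase 0
stuff 0
799 ((509.66259765625, 68.788330078125), (49.37043380737305, 165.77947998046875), 84.6233139038086)
3.7079266708863603 72.89954542672339
```

Add to h.py:
```python
def go(x,y,z,head=None):
    """print remaining shift in tool axes (mm) and turn about tool z (rad)"""
    from scipy.spatial.transform import Rotation as R
    o=manip.get_obs(); w=o["orientation"]; M=R.from_quat(np.r_[w[1:],w[0]]).as_matrix()
    h=np.degrees(np.arctan2(M[1,0],M[0,0])); print("tcp",o["tcp_pos"].round(1),"head",round(h,2),"tilt z",M[:,2].round(4),"t",o["clock"],"F",o["wrist_force"].round(1),"open",round(o["opening"],1))
    print("shift tool mm",(M.T@(np.array([x,y,z])-o["tcp_pos"])).round(1),"turn", None if head is None else np.radians(-((head-h+180)%360-180)).round(4))
```

```text
(no output)
```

Call:
move_arm(
  increments=[0,0,0,0,-0.153,0,0,0,0,-0.153,0,0,0,0,-0.153,0,-0.02,-0.05,0,0,0,-0.02,-0.05,0,0,0,-0.02,-0.05,0,0,0,-0.02,-0.05,0,0,0,-0.02,-0.05,0,0],
)

```text
clock: 1.1
tcp_pos: [372.8, 313.8, 222.3]
orientation: [-0.0, -0.007, 1.0, -0.0]
wrist_force: [0.4, -0.3, 0.0]
opening: 87.2
finger_force: 0.0
```

Call:
move_arm(
  increments=[0,-0.02,-0.05,0,0,0,-0.02,-0.05,0,0,0,-0.02,-0.05,0,0,0,-0.02,-0.05,0,0,0,0,0,0,0,0,0,0,0,0,0,0,0,0,0],
)

```text
clock: 1.98
tcp_pos: [454.8, 118.0, 222.4]
orientation: [-0.0, -0.008, 1.0, 0.0]
wrist_force: [0.2, 0.5, -0.6]
opening: 86.9
finger_force: 0.0
```

Run:
```python
from h import *
go(488,70,120,180.8)
```

```text
tcp [454.8 118.  222.4] head -179.06 tilt z [-3.e-04  1.e-04 -1.e+00] t 1.975 F [ 0.2  0.5 -0.6] open 86.9
shift tool mm [-32.4 -48.6 102.4] turn 0.0024
```

Call:
move_arm(
  increments=[0,-0.0325,-0.0485,0,0,0,0,0,0.05,0,0,0,0,0.05,0,0,0,0,0.04,0,0,0,0,0.025,0,0,0,0,0.015,0,0,0,0,0,0,0,0,0,0,0],
)

```text
clock: 2.98
tcp_pos: [489.2, 69.2, 43.5]
orientation: [0.001, -0.007, 1.0, 0.0]
wrist_force: [0.5, 0.2, 0.5]
opening: 87.0
finger_force: 0.0
```

Run:
```python
from h import *
go(488,70,4,180.8)
im,d,K,T=shot("scene"); P=cloud(d,K,T); 
im2=shot("top")[0]
cv2.imwrite("pics/a.png",np.hstack([cv2.resize(im[110:260,330:530],(400,300)),cv2.resize(im2[100:250,350:550],(400,300))]))
```

```text
tcp [489.2  69.2  43.5] head -179.16 tilt z [ 1.4e-03  6.0e-04 -1.0e+00] t 2.975 F [0.5 0.2 0.5] open 87.0
shift tool mm [ 1.2  0.8 39.5] turn 0.0006
```

View pics/a.png

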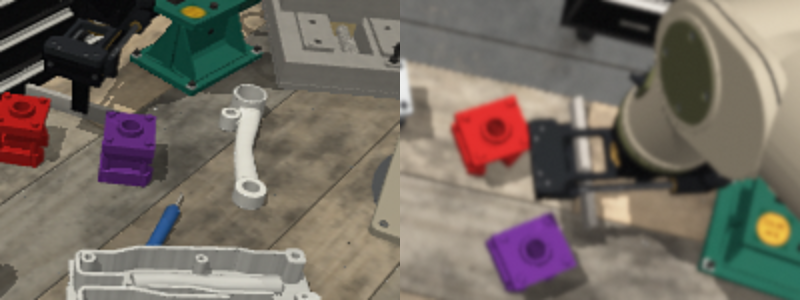

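The right panel shows the fingers straddling the bar, clear of the red and purple stands. Descending and gripping.

Call:
move_arm(
  increments=[0,0,0.001,0.02,0,0,0,0,0.013,0,0,0,0,0.006,0,0,0,0,0,0,60,0,0,0,0,120,0,0,0,0,180,0,0,0,0,255,0,0,0,0],
)

```text
clock: 4.08
tcp_pos: [488.5, 69.8, 3.7]
orientation: [0.0, -0.007, 1.0, 0.0]
wrist_force: [0.1, -0.3, -0.2]
opening: 54.8
finger_force: 0.0
```

Call:
move_arm(
  increments=[255,0,0,0,0,255,0,0,0,0,255,0,0,0,0,255,0,0,0,0],
)

```text
clock: 4.58
tcp_pos: [488.5, 69.8, 3.5]
orientation: [0.0, -0.007, 1.0, 0.0]
wrist_force: [0.0, -0.7, -0.5]
opening: 15.4
finger_force: 0.0
```

Call:
move_arm(
  increments=[255,0,0,0,0,255,0,0,0,0,255,0,0,0,0],
)

```text
clock: 4.95
tcp_pos: [488.4, 69.8, 3.5]
orientation: [-0.0, -0.007, 1.0, 0.0]
wrist_force: [0.7, -0.1, -0.5]
opening: 9.2
finger_force: 30.0
```

Run:
```python
from h import *
z=np.load("top0.npz"); P=cloud(z["d"],z["K"],z["T"])
for z0 in(5,30,60):rep("foot",P,(395,490,185,395),z0,300)
rep("foot2",P,(440,560,280,320),5,300)
b=np.array([594,304.5]);e=np.array([.9962,.0872])
for s in(-116-28,-83):print(b+s*e)
p=b-144*e; go(p[0],p[1],105,185)
```

```text
foot 23 mean [428.6 203.3  37.6] rect [429.8 288.1] [ 64.6 203.3] 6.9 min [405. 185.   5.] max [474. 391.  65.]
foot 13 mean [422.8 187.1  59.3] rect [421.8 187.1] [11.6  2.3] 5.1 min [416. 186.  49.] max [427. 189.  65.]
foot 7
foot2 5
[450.5472 291.9432]
[511.3154 297.2624]
tcp [488.4  69.8   3.5] head -179.19 tilt z [-0.e+00  1.e-04 -1.e+00] t 4.95 F [ 0.7 -0.1 -0.5] open 9.2
shift tool mm [  34.8  222.7 -101.5] turn -0.0731
```

Call:
move_arm(
  increments=[255,0,0,-0.02,0,255,0,0,-0.03,0,255,0,0,-0.03,0,255,0,0,-0.03,0,255,0,0,0,0,255,0,0,0,0],
)

```text
clock: 5.7
tcp_pos: [487.8, 69.7, 112.5]
orientation: [-0.001, -0.007, 1.0, -0.0]
wrist_force: [-0.3, -0.3, -2.4]
opening: 9.4
finger_force: 30.0
```

Call:
move_arm(
  increments=[255,0.01,0.035,0,0,255,0.01,0.045,0,0,255,0.01,0.045,0,0,255,0.004,0.045,0,0,255,0,0.035,0,-0.035,255,0,0.015,0,-0.038,255,0,0,0,0,255,0,0,0,0],
)

```text
clock: 6.7
tcp_pos: [451.1, 287.4, 113.1]
orientation: [-0.0, -0.042, 0.999, -0.001]
wrist_force: [1.1, 0.8, -2.6]
opening: 9.3
finger_force: 30.0
```

Run:
```python
from h import *
go(450.5,291.9,6,185)
for n in("top","scene"):
    im,d,K,T=shot(n); P=cloud(d,K,T); cv2.imwrite("pics/b%s.png"%n,im)
    q=rep("barfront",P,(495,600,265,325),95,145)
    rep("plate",P,(555,640,255,360),57,66)
    if len(q)>9: print("yaw",np.degrees(np.polyfit(q[:,0],q[:,1],1)[0]))
```

```text
tcp [451.1 287.4 113.1] head -175.15 tilt z [-5.0e-04 -1.1e-03 -1.0e+00] t 6.7 F [ 1.1  0.8 -2.6] open 9.3
shift tool mm [  0.2   4.7 107.1] turn -0.0026
barfront 0
plate 24 mean [568.1 333.7  61.3] rect [569.3 335.5] [21.9  7.6] 28.1 min [561. 327.  57.] max [581. 338.  65.]
barfront 139 mean [535.1 299.2 122.1] rect [524.5 295.8] [56.9 13.9] 1.6 min [496. 289. 109.] max [553. 303. 135.]
plate 456 mean [590.2 310.   62. ] rect [592.8 306.3] [63.6 74.5] 5.7 min [559. 269.  57.] max [626. 344.  66.]
yaw 2.962222138087316
```

Run:
```python
from h import *
im,d,K,T=shot("scene"); P=cloud(d,K,T)
q=rep("bartop",P,(500,600,265,325),130.5,145)
f=np.polyfit(q[:,0],q[:,1],1); print("yaw",np.degrees(np.arctan(f[0])),"y@530",np.polyval(f,530), "FK y", 287.4+(530-451.1)*np.tan(np.radians(4.85)))
cv2.imwrite("pics/c.png",cv2.resize(im[120:260,230:430],(800,560),interpolation=cv2.INTER_CUBIC))
```

```text
bartop 34 mean [541.  297.4 133.1] rect [540.1 296.9] [24.6 10.8] 0.5 min [528. 292. 131.] max [552. 302. 135.]
yaw -4.7634155722815015 y@530 298.3607720672461 FK y 294.09476195948764
```

View pics/c.png

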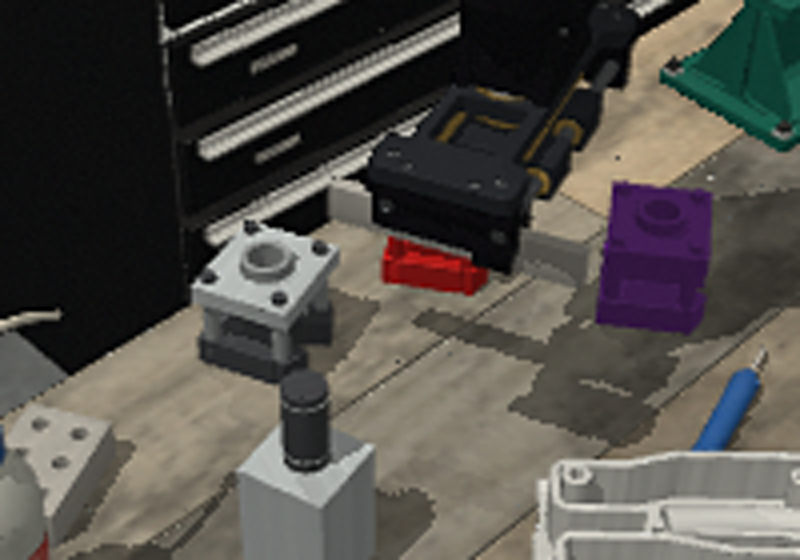

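The bar is held level at crop px (330–590, 180–280). The scene camera's +2 mm y bias shows on both the bar and the stand, so the bore is at about (594,304) in arm coordinates. Lowering in front of the mouth.

Call:
move_arm(
  increments=[255,0,0.0042,0.02,-0.0026,255,0,0,0.03,0,255,0,0,0.03,0,255,0,0,0.02,0,255,0,0,0.006,0,255,0,0,0,0,255,0,0,0,0],
)

```text
clock: 7.72
tcp_pos: [451.1, 293.8, 8.6]
orientation: [0.001, -0.045, 0.999, 0.001]
wrist_force: [0.2, -0.1, -3.1]
opening: 9.2
finger_force: 30.0
```

Run:
```python
from h import *
go(450.5,291.5,3.7,185)
im,d,K,T=shot("scene"); P=cloud(d,K,T)
q=rep("bartop",P,(500,600,265,325),21,35)
```

```text
tcp [451.1 293.8   8.6] head -174.87 tilt z [ 0.0013  0.0011 -1.    ] t 7.725 F [ 0.2 -0.1 -3.1] open 9.2
shift tool mm [ 0.8 -2.2  4.9] turn 0.0023
bartop 74 mean [552.4 300.   26.4] rect [560.5 311.8] [51.2 53.9] 63.1 min [528. 279.  21.] max [596. 323.  34.]
```

Call:
move_arm(
  increments=[255,0,-0.0022,0.003,0.0023,255,0,0,0.0018,0,255,0,0,0,0,255,0,0,0,0],
)

```text
clock: 8.28
tcp_pos: [450.8, 291.0, 3.5]
orientation: [0.0, -0.044, 0.999, -0.0]
wrist_force: [-3.6, -2.5, 8.4]
opening: 9.2
finger_force: 30.0
```

Run:
```python
from h import *
go(511.3,296.8,3.7,185)
```

```text
tcp [450.8 291.    3.5] head -175.01 tilt z [ 1.e-04 -0.e+00 -1.e+00] t 8.275 F [-3.6 -2.5  8.4] open 9.2
shift tool mm [-60.7   0.5  -0.2] turn -0.0001
```

Call:
move_arm(
  increments=[255,-0.003,0.0005,-0.0003,0,255,-0.006,0,0,0,255,-0.006,0,0,0,255,-0.006,0,0,0,255,-0.006,0,0,0,255,-0.003,0,0,0,255,0,0,0,0],
)

```text
clock: 9.15
tcp_pos: [480.9, 294.9, 3.6]
orientation: [0.0, -0.044, 0.999, 0.0]
wrist_force: [-0.9, 0.7, 4.7]
opening: 9.5
finger_force: 30.0
```

Run:
```python
from h import *
go(511.3,296.8,3.7,185)
```

```text
tcp [480.9 294.9   3.6] head -174.98 tilt z [ 5.e-04  8.e-04 -1.e+00] t 9.15 F [-0.9  0.7  4.7] open 9.5
shift tool mm [-30.5  -0.7  -0.1] turn 0.0004
```

Call:
move_arm(
  increments=[255,-0.005,-0.0005,0,0,255,-0.006,0,0,0,255,-0.006,0,0,0,255,-0.005,0,0,0,255,-0.003,0,0,0,255,-0.002,0,0,0,255,0,0,0,0],
)

```text
clock: 10.02
tcp_pos: [507.5, 296.8, 3.6]
orientation: [0.0, -0.044, 0.999, 0.0]
wrist_force: [-3.1, -0.5, 5.0]
opening: 9.8
finger_force: 30.0
```

Run:
```python
from h import *
go(511.3,296.8,3.7,185)
```

```text
tcp [507.5 296.8   3.6] head -174.97 tilt z [ 1.e-04  8.e-04 -1.e+00] t 10.025 F [-3.1 -0.5  5. ] open 9.8
shift tool mm [-3.8 -0.3 -0.1] turn 0.0005
```

Call:
move_arm(
  increments=[255,-0.0015,-0.0003,0,0,255,-0.001,0,0,0,255,-0.001,0,0,0,255,-0.0005,0,0,0,255,0,0,0,0],
)

```text
clock: 10.65
tcp_pos: [511.2, 296.8, 3.6]
orientation: [-0.0, -0.044, 0.999, 0.0]
wrist_force: [-4.1, -1.6, 6.5]
opening: 9.4
finger_force: 30.0
```

Friction only so far. I'll continue in small steps until the stop pushes back.

Call:
move_arm(
  increments=[255,-0.0007,0,0,0,255,-0.0007,0,0,0,255,0,0,0,0],
)

```text
clock: 11.02
tcp_pos: [512.3, 296.9, 3.6]
orientation: [-0.001, -0.044, 0.999, 0.0]
wrist_force: [-7.2, -1.4, 8.8]
opening: 9.2
finger_force: 30.0
```

Call:
move_arm(
  increments=[255,-0.0007,0,0,0,255,-0.0007,0,0,0,255,0,0,0,0],
)

```text
clock: 11.4
tcp_pos: [512.3, 297.0, 3.6]
orientation: [-0.002, -0.044, 0.999, -0.0]
wrist_force: [-11.7, -3.2, 14.4]
opening: 9.5
finger_force: 30.0
```

Call:
move_arm(
  increments=[255,-0.001,0,-0.0002,0,255,0,0,0,0,255,0,0,0,0],
)

```text
clock: 11.78
tcp_pos: [512.3, 297.0, 3.5]
orientation: [-0.003, -0.044, 0.999, -0.0]
wrist_force: [-17.8, -3.4, 17.5]
opening: 9.2
finger_force: 30.0
```

Run:
```python
from h import *
go(511.3,296.8,3.7,185)
im,d,K,T=shot("scene"); P=cloud(d,K,T)
cv2.imwrite("pics/d.png",cv2.resize(im[150:260,250:410],(800,550),interpolation=cv2.INTER_CUBIC))
q=rep("bartail",P,(380,475,265,320),20,30)
q=rep("barfront",P,(530,566,280,320),20,30)
```

```text
tcp [512.3 297.    3.5] head -174.92 tilt z [-5.5e-03 -9.0e-04 -1.0e+00] t 11.775 F [-17.8  -3.4  17.5] open 9.2
shift tool mm [ 1.  -0.1 -0.2] turn 0.0014
bartail 18 mean [468.8 294.9  23.4] rect [469.1 294.6] [9.8 9.8] 1.1 min [464. 290.  20.] max [474. 300.  27.]
barfront 0
```

View pics/d.png

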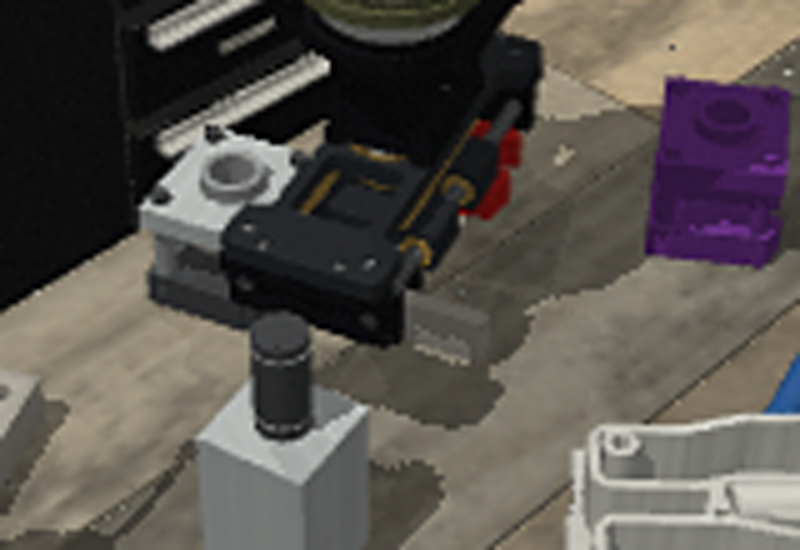

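The crop shows the bar in the slot with its tail at px (480,335). The tail measures x≈464, i.e. −130 mm from the bore, so it is home. Easing the push and releasing.

Call:
move_arm(
  increments=[255,0.0022,0,-0.0003,0,255,0,0,0,0,180,0,0,0,0,100,0,0,0,0,0,0,0,0,0,0,0,0,0,0,0,0,0,0,0],
)

```text
clock: 12.7
tcp_pos: [513.1, 296.4, 3.6]
orientation: [0.0, -0.044, 0.999, 0.0]
wrist_force: [-0.1, 0.7, 1.0]
opening: 51.6
finger_force: 0.0
```

Call:
move_arm(
  increments=[0,0,0,0,0,0,0,0,0,0,0,0,0,0,0,0,0,0,-0.01,0,0,0,0,-0.03,0,0,0,0,-0.05,0,0,0,0,-0.06,0,0,0,0,-0.05,0],
)

```text
clock: 13.7
tcp_pos: [513.2, 296.4, 207.0]
orientation: [0.001, -0.044, 0.999, 0.001]
wrist_force: [0.7, 0.5, 0.3]
opening: 87.3
finger_force: 0.0
```

Run:
```python
from h import *
go(481.2,442.1,200,185)
for n in ("scene","top"):
    im,d,K,T=shot(n); P=cloud(d,K,T)
    q=rep("bar",P,(440,562,265,320),21,30); f=np.polyfit(q[:,0],q[:,1],1); print("yaw",np.degrees(f[0]))
    rep("plate",P,(555,640,255,360),57,75)
```

```text
tcp [513.2 296.4 207. ] head -174.99 tilt z [ 0.0018  0.0014 -1.    ] t 13.7 F [0.7 0.5 0.3] open 87.3
shift tool mm [ 19.2 147.9   7.1] turn 0.0001
bar 140 mean [511.2 298.8  23.7] rect [513.1 298.8] [98.5 21.1] 11.2 min [463. 290.  21.] max [561. 319.  27.]
yaw 5.222043909416749
plate 549 mean [590.8 309.8  63. ] rect [593.2 305.7] [64.  72.8] 4.3 min [559. 268.  57.] max [626. 344.  73.]
bar 182 mean [513.4 296.4  24.6] rect [515.2 296.8] [99.8 21.7] 13.6 min [465. 287.  21.] max [562. 319.  30.]
yaw 5.702244130006689
plate 314 mean [594.7 316.3  63.9] rect [595.1 303.1] [63.3 67.3] 4.9 min [562. 267.  57.] max [625. 338.  73.]
```

Call:
move_arm(
  increments=[0,0.01,0.04,0,0,0,0.01,0.05,0,0,0,0,0.04,0,0,0,0,0.018,0.01,0,0,0,0,0.03,0,0,0,0,0.01,0,0,0,0,0,0],
)

```text
clock: 14.68
tcp_pos: [480.5, 440.9, 153.1]
orientation: [-0.0, -0.043, 0.999, -0.001]
wrist_force: [0.2, 1.1, 1.5]
opening: 87.2
finger_force: 0.0
```

Run:
```python
from h import *
go(481.1,442.4,86,185)
```

```text
tcp [480.5 440.9 153.1] head -175.06 tilt z [-7.0e-04 -1.3e-03 -1.0e+00] t 14.675 F [0.2 1.1 1.5] open 87.2
shift tool mm [-0.8  1.5 67.1] turn -0.0011
```

Call:
move_arm(
  increments=[0,-0.0004,0.0005,0.025,0,0,0,0,0.025,0,0,0,0,0.012,0,0,0,0,0.005,0,0,0,0,0,0,0,0,0,0,0],
)

```text
clock: 15.42
tcp_pos: [480.9, 443.1, 87.6]
orientation: [0.001, -0.044, 0.999, 0.001]
wrist_force: [0.1, 0.5, -0.5]
opening: 86.8
finger_force: 0.0
```

Run:
```python
from h import *
go(481.1,442.4,86,185)
```

```text
tcp [480.9 443.1  87.6] head -174.99 tilt z [ 0.001   0.0011 -1.    ] t 15.425 F [ 0.1  0.5 -0.5] open 86.8
shift tool mm [-0.1 -0.7  1.6] turn 0.0003
```

Call:
move_arm(
  increments=[80,0,-0.0004,0.001,0,160,0,0,0,0,200,0,0,0,0,255,0,0,0,0,255,0,0,0,0,255,0,0,0,0,255,0,0,0,0,255,0,0,0,0],
)

```text
clock: 16.42
tcp_pos: [480.6, 442.3, 85.6]
orientation: [0.0, -0.044, 0.999, 0.0]
wrist_force: [0.6, 0.8, 0.2]
opening: 23.3
finger_force: 30.0
```

Call:
move_arm(
  increments=[255,0,0,0,0,255,0,0,0,0],
)

```text
clock: 16.68
tcp_pos: [480.6, 442.3, 85.6]
orientation: [0.0, -0.044, 0.999, 0.0]
wrist_force: [-0.4, 0.7, 1.0]
opening: 23.2
finger_force: 30.0
```

Call:
move_arm(
  increments=[255,0,0,-0.005,0,255,0,0,-0.015,0,255,0,0,-0.02,0,255,0,0,-0.025,0,255,0,0,-0.025,0,255,0,0,-0.02,0,255,0,0,0,0,255,0,0,0,0],
)

```text
clock: 17.68
tcp_pos: [480.4, 442.0, 195.3]
orientation: [-0.0, -0.044, 0.999, -0.0]
wrist_force: [0.0, 0.3, -2.3]
opening: 23.4
finger_force: 30.0
```

Run:
```python
from h import *
go(594.4,304.0,195,185)
im,d,K,T=shot("scene"); P=cloud(d,K,T)
q=rep("stem",P,(440,520,400,480),100,185)
for a in range(105,190,8):
    m=(abs(P[...,2]-a)<4)&(abs(P[...,0]-481)<30)&(abs(P[...,1]-443)<25); p=P[m]
    if len(p): print(a,len(p),p.mean(0).round(1))
cv2.imwrite("pics/e.png",cv2.resize(im[120:280,250:410],(600,600),interpolation=cv2.INTER_CUBIC))
```

```text
tcp [480.4 442.  195.3] head -174.99 tilt z [-3.e-04 -2.e-04 -1.e+00] t 17.675 F [ 0.   0.3 -2.3] open 23.4
shift tool mm [-101.5 -147.5    0.3] turn 0.0002
stem 132 mean [478.5 445.6 150.7] rect [479.5 445.2] [10.2  7.3] 24.5 min [475. 440. 115.] max [486. 449. 181.]
113 1 [479.3 445.3 115.1]
121 15 [478.4 445.4 121.5]
129 12 [479.1 445.6 129. ]
137 15 [478.  445.9 136.8]
145 16 [478.4 445.6 144.4]
153 18 [478.7 445.6 153. ]
161 20 [478.5 445.4 161.6]
169 16 [478.7 444.9 168.8]
177 18 [478.7 446.4 176.6]
185 1 [476.5 443.4 181.1]
```

View pics/e.png

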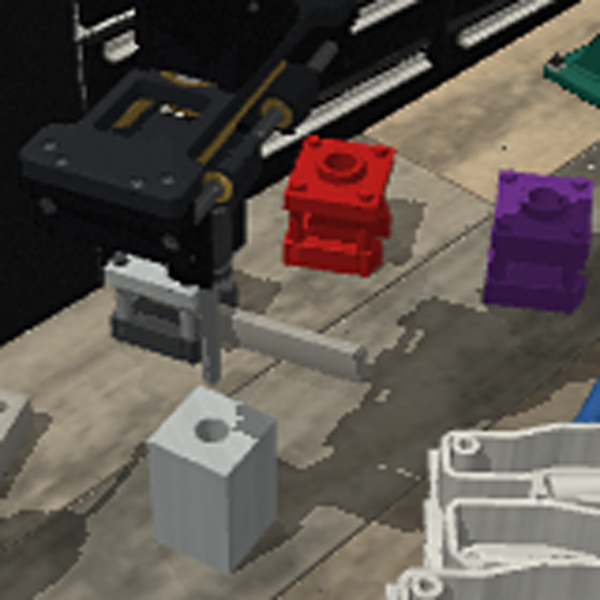

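The probe hangs vertical at crop px (210,330), clear of the rest, with its tip at z≈115. Moving to above the bore.

Call:
move_arm(
  increments=[255,-0.015,-0.02,0,0,255,-0.02,-0.03,0,0,255,-0.02,-0.03,0,0,255,-0.02,-0.03,0,0,255,-0.015,-0.0225,0,0,255,-0.0115,-0.015,0,0,255,0,0,0,0,255,0,0,0,0],
)

```text
clock: 18.73
tcp_pos: [593.6, 305.7, 195.2]
orientation: [-0.0, -0.045, 0.999, 0.0]
wrist_force: [0.6, 0.4, -2.3]
opening: 23.5
finger_force: 30.0
```

Call:
move_arm(
  increments=[255,0,0,0.01,0,255,0,0,0.01,0,255,0,0,0,0,255,0,0,0,0],
)

```text
clock: 19.23
tcp_pos: [594.5, 304.3, 175.6]
orientation: [-0.0, -0.044, 0.999, 0.0]
wrist_force: [-0.1, 0.1, -1.7]
opening: 23.2
finger_force: 30.0
```

Run:
```python
from h import *
go(594.4,304.0,195,185)
out=[]
for n in("scene","top"):
    im,d,K,T=shot(n); P=cloud(d,K,T)
    cam=T[:2,3]
    for lo,hi in((95,115),(115,135),(135,150)):
        m=(P[...,2]>lo)&(P[...,2]<hi)&(abs(P[...,0]-594)<14)&(abs(P[...,1]-304)<14); p=P[m]
        if len(p)>5:
            c=p.mean(0)[:2]; u=(cam-c)/np.linalg.norm(cam-c); print(n,lo,len(p),"axis",(c-u*3.9).round(1))
    rep("tip",P,(575,615,285,325),80,150); rep("plate",P,(540,650,250,360),57,66); q=rep("bush",P,(575,615,284,325),67,76)
    K_,Ti=K,np.linalg.inv(T); c=Ti@[594,304,80,1]; u,v=int(K[0,0]*c[0]/c[2]+K[0,2]),int(K[1,1]*c[1]/c[2]+K[1,2]); print(u,v)
    out.append(cv2.resize(im[v-35:v+35,u-35:u+35],(400,400),interpolation=cv2.INTER_CUBIC))
cv2.imwrite("pics/f.png",np.hstack(out))
```

```text
tcp [594.5 304.3 175.6] head -174.98 tilt z [-0.  0. -1.] t 19.225 F [-0.1  0.1 -1.7] open 23.2
shift tool mm [  0.1  -0.3 -19.4] turn 0.0004
scene 95 33 axis [594.9 304.5]
scene 115 28 axis [595.  305.1]
scene 135 21 axis [594.4 304.5]
tip 82 mean [592.6 307.9 122.1] rect [592.8 307.6] [9.6 7.7] 37.5 min [588. 302.  96.] max [599. 312. 148.]
plate 448 mean [590.4 310.1  61.8] rect [593.  305.5] [63.5 73.7] 3.7 min [560. 267.  57.] max [625. 343.  66.]
bush 57 mean [592.2 306.9  69.6] rect [592.7 306.6] [28.  30.7] 32.3 min [579. 290.  67.] max [607. 321.  73.]
295 179
top 95 15 axis [596.7 303.9]
top 115 16 axis [596.  303.3]
top 135 13 axis [596.3 303.8]
tip 44 mean [592.5 304.4 124.2] rect [593.  303.9] [9.6 4.6] 85.7 min [591. 299.  98.] max [596. 309. 148.]
plate 651 mean [592.4 304.3  62.7] rect [595. 304.] [64.4 69.9] 4.5 min [561. 267.  57.] max [628. 341.  66.]
bush 68 mean [591.9 303.8  70.4] rect [593.7 303.1] [28.6 28. ] 87.5 min [580. 289.  67.] max [608. 318.  75.]
338 141
```

View pics/f.png

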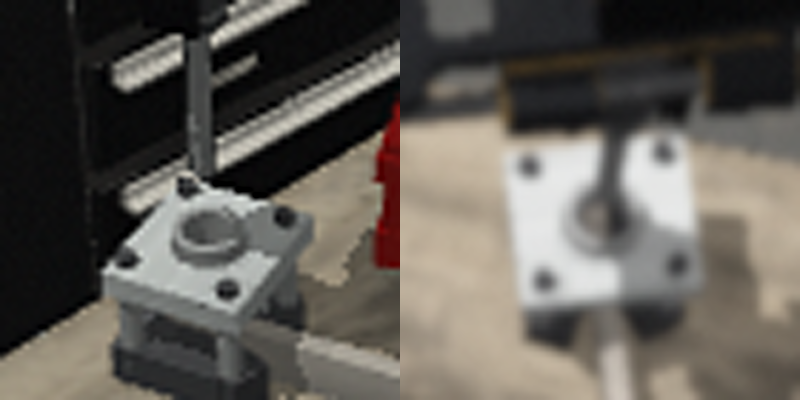

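Both panels show the stem above the bush. I'll compare the lateral centres of stem and bush within each camera, since the bias then cancels.

```bash
cat > lat.py <<'E'
from h import *
def lat(tipz):
    A=[];B=[]
    for n in("scene","top"):
        L=T=None; s=[];b=[];pl=[]
        for k in range(5):
            im,d,K,T=shot(n); P=cloud(d,K,T); X=P[...,:2]; h=T[:2,3]-[594,304]; h/=np.linalg.norm(h); L=np.array([-h[1],h[0]])
            near=np.hypot(P[...,0]-594,P[...,1]-304.5); t=(X-[594.4,304])@L
            m=(P[...,2]>tipz+3)&(P[...,2]<150)&(near<13)
            # per-row midpoint of stem
            mids=[(t[v][m[v]].min()+t[v][m[v]].max())/2 for v in np.unique(np.nonzero(m)[0]) if m[v].sum()>=2]
            s.append(np.median(mids)); 
            m=(P[...,2]>66.8)&(P[...,2]<75)&(near<18); b.append((np.percentile(t[m],1)+np.percentile(t[m],99))/2)
            m=(P[...,2]>58)&(P[...,2]<66)&(near<52)&(near>16); r=cv2.minAreaRect(P[m][:,:2].astype(np.float32)); pl.append((np.array(r[0])-[594.4,304])@L)
        print(n,"dir",L.round(3),"stem",np.mean(s).round(2),np.std(s).round(2),"bush",np.mean(b).round(2),np.std(b).round(2),"plate",np.mean(pl).round(2))
        A.append(L); B.append([np.mean(b)-np.mean(s),np.mean(pl)-np.mean(s)])
    print("needed world shift: by bush, by plate",np.linalg.solve(np.array(A),np.array(B)).T.round(2).tolist())
E
python3 -c "
from lat import *
lat(95)"
```

```text
scene dir [-0.827 -0.562] stem -1.04 0.04 bush -0.01 0.02 plate -0.18
top dir [-0.19  -0.982] stem 0.14 0.02 bush 0.56 0.17 plate 0.12
needed world shift: by bush, by plate [[-1.11, -0.21], [-1.22, 0.26]]
```

Call:
move_arm(
  increments=[255,0.0011,-0.0002,0,0,255,0,0,0.008,0,255,0,0,0.008,0,255,0,0,0,0,255,0,0,0,0],
)

```text
clock: 20.45
tcp_pos: [593.5, 303.9, 159.5]
orientation: [-0.0, -0.044, 0.999, 0.0]
wrist_force: [0.5, -0.8, -1.2]
opening: 23.3
finger_force: 30.0
```

```bash
python3 -c "
from lat import *
go(593.4,304.1,117.6,185); lat(79)"
```

```text
tcp [593.5 303.9 159.5] head -174.99 tilt z [-0.  0. -1.] t 20.45 F [ 0.5 -0.8 -1.2] open 23.3
shift tool mm [ 0.1  0.2 41.9] turn 0.0002
scene dir [-0.827 -0.562] stem 0.09 0.09 bush -0.02 0.01 plate -0.18
top dir [-0.19  -0.982] stem 0.72 0.0 bush 0.5 0.18 plate 0.33
needed world shift: by bush, by plate [[-0.02, 0.22], [0.07, 0.38]]
```

Centred to about 0.2 mm. Lowering slowly.

Call:
move_arm(
  increments=[255,0,0.0002,0.005,0,255,0,0,0.007,0,255,0,0,0.008,0,255,0,0,0.008,0,255,0,0,0.007,0,255,0,0,0.005,0,255,0,0,0.002,0,255,0,0,0,0],
)

```text
clock: 21.95
tcp_pos: [593.5, 304.1, 117.6]
orientation: [0.0, -0.044, 0.999, 0.0]
wrist_force: [0.3, 0.6, -2.1]
opening: 23.1
finger_force: 30.0
```

Call:
move_arm(
  increments=[255,0,0,0,0,255,0,0,0,0,255,0,0,0,0,255,0,0,0,0],
)

```text
clock: 22.45
tcp_pos: [593.5, 304.1, 117.6]
orientation: [0.0, -0.044, 0.999, 0.0]
wrist_force: [-0.4, 0.1, -1.9]
opening: 23.5
finger_force: 30.0
```

```bash
python3 -c "
from lat import *
go(593.4,304.1,117.6,185); lat(73)
im,d,K,T=shot('scene'); P=cloud(d,K,T); rep('shoulder',P,(575,615,285,325),80,150)
rep('bar',P,(440,562,270,320),21,30)
cv2.imwrite('pics/g.png',cv2.resize(im[130:230,250:370],(720,600),interpolation=cv2.INTER_CUBIC))"
```

```text
tcp [593.5 304.1 117.6] head -174.98 tilt z [ 1.e-04  1.e-04 -1.e+00] t 22.45 F [-0.4  0.1 -1.9] open 23.5
shift tool mm [0.1 0.  0. ] turn 0.0003
scene dir [-0.827 -0.562] stem 6.85 0.21 bush -0.01 0.0 plate 0.12
top dir [-0.19  -0.982] stem 1.93 0.09 bush 0.66 0.14 plate 2.04
needed world shift: by bush, by plate [[8.54, -0.36], [9.46, -1.94]]
shoulder 162 mean [586.1 307.  123. ] rect [590.7 305.1] [20.1 39.8] 1.4 min [580. 285.  80.] max [600. 325. 149.]
bar 146 mean [511.4 298.6  23.5] rect [513.  297.8] [98.9 13.7] 5.1 min [463. 289.  21.] max [562. 308.  26.]
```

View pics/g.png

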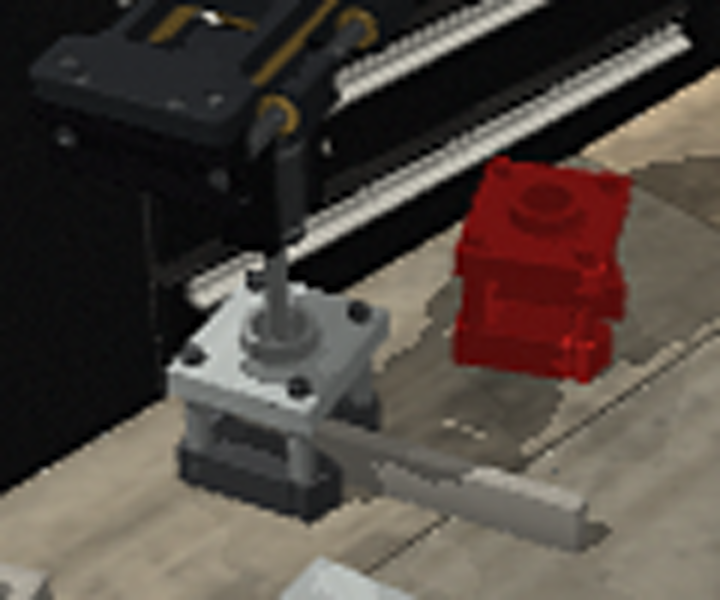

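The stem enters the bush centrally at crop px (278,330), and the bar is still home. The wrist force shows only the probe's weight. The last lateral readings are spoiled by the fingers, which now fall in the height window. Handing in.

```bash
python3 -c "
from rig import manip; print(manip.finish_job())"
```

```text
the job is handed in; nothing more can be done
None
```

I've handed the job in at about 23 s: the parallel is home against the stop and released, and the probe is held upright and still in the bush, centred to about 0.2 mm when last measured just above it, its tip at about 37 mm by calculation. I carried the parallel over the red and purple stands and only slid it along the bench for the last 60 mm or so into the slot.

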